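# Stack the game organiser in its stepped caddy

### The arm

A 6-joint arm with a two-finger parallel gripper is mounted at the origin on the work surface. World frame = base frame: x ahead of the robot, y to its left, z up, the work surface at z = 0. Lengths are in m, angles in rad, forces in N, time in s.
With the tool pointing down it reaches from about 0.275 to 0.875 m from the base axis. Payload 12.5 kg.
Tool frame: the origin (TCP) lies on the centre line of the jaws, within the pads' length; the fingertips stand r.finger_overhang ahead of it and the grasp point (between the pads) lies 3 mm ahead of it (r.finger_overhang is the distance from the TCP to the fingertips, in m); z points along the fingers, y is the line along which they close (so a half turn about z gives the same grasp; the last joint's range is limited). The gripper opens to 85 mm and grips with 20 to 120 N. Pads are 22 mm wide; open, the fingers measure 114 mm over their backs; the gripper's body (76 mm by 85 mm) begins 54 mm behind the grasp point. The pads swing forward as they close: fully open they stand 13 mm farther back than shut.
Start: joints at [-1.431, 0.351, 1.652, -0, 1.139, -0.085], TCP at [0.123, -0.536, 0.253] pointing down, gripper open.
Joint ranges: [-2.75, 2.75], [-0.79, 2.1], [0.01, 2.65], [-1.57, 4.71], [0.07, 3.14], [-2.87, 2.87]. Speed limits (rad/s): [2.22, 2.22, 2.79, 3.14, 3.14, 3.14].

### API

Orientations are given as a unit quaternion [x, y, z, w].
In Python, from cell import r, optics gives the robot as it stands. The module is installed in compiled form; this text tells all that it offers. Calls block until the motion is done:
- r.move_to(position, orientation): joint-space move of the TCP to a pose.
- r.move_linear(position, rot=None, vel=0.15): straight line of the TCP; rot=None keeps the orientation; vel is the mean speed in m/s.
- r.set_joints(angles): joint-space move.
- r.set_gripper(opening, squeeze=None): opening from 0.0 (shut) to 1.0 (fully open); squeeze is the grip in N (None keeps the last); returns when the fingers have stopped.
- r.sleep(seconds).
- r.inverse_kinematics(position, orientation): joint angles nearest the present ones, or None.
- optics.get_image(name): name is "scene" or "top"; returns a dict with "pixels" (420x560x3 uint8, red, green, blue), "depth" (420x560 float32, m along the optical axis (not along the pixel's ray), 0 where there is no reading), "fx", "fy", "cx", "cy" (pixels), "camera_from_world" (4x4, takes a point from world to camera coordinates). Camera axes: x right, y down, z forward; pixel columns grow to the right and rows downward; lengths in m; the calibration is good to about 2 mm. A picture is of the moment at which its call begins.
A pose or a line that the arm cannot do raises r.PlanningError and nothing moves.
- r.hand_in(): hands the job in; it is judged then, once.
Readings, each from a call of its own:
- r.current_t(): time.
- r.current_q(): joint angles.
- r.current_qvel(): joint speeds.
- r.current_effort(): joint torques, N m.
- r.current_tool_pos(): TCP position.
- r.current_ee_rot(): TCP orientation.
- r.current_contact_force(): force on the tool from outside, world axes, zero at the start.
- r.current_torque(): the same for the moment, N m.
- r.current_opening(): opening from 0.0 (shut) to 1.0 (fully open).
- r.current_finger_force(): force on a finger pad.
Only numpy, scipy, OpenCV 4.12 (cv2) and the standard library are available. Lean on these libraries where they do the work, as an engineer would, in place of code of your own. Each camera call takes 0.05 s, during which the arm holds its last target. There are 200 camera calls.

### The job

Pack the orange game organiser into the plywood caddy: put the deep tray squarely into the open bay, right back against the wall; then bring the flat tier across from the low shelf so that it sits square on the tray, against the tall shelf and the back wall; last, bring the round lid across from the tall shelf and leave it centred on the flat tier. Do not tip any of them over, and leave the other things on the sideboard where they are.

Things in the scene. Friction and masses are not known exactly. Their poses are not given: they have to be found in the camera images.
- caddy: plywood caddy fixed to the sideboard, open to its -x (the robot). Between a low shelf (solid, top 47 mm high, y +44.5 to +190 mm) and a tall shelf (solid, top 67 mm high, y -44.5 to -190) is a bay 89 mm wide whose floor is the sideboard. Shelves run from x -42 to +50; a wall 74 mm high, 12 thick, stands behind all of it, its face at x +50. Origin and axes: those of point bay
- bay (a point): home in the caddy's bay, on the sideboard: where the centre of the deep tray's underside comes when its back touches the back wall (its front then stands 8 mm proud of the shelves). x points to the back wall, y to the low shelf, z up. The flat tier, fully home against the tall shelf, is centred 2.5 mm to -y of it
- deep_tray: orange open tray, 100 (its x) x 84 (y) x 45 mm high, walls and floor 5 mm; a carrying rib 10 mm thick runs along x through the middle, its top 41 mm above the underside: pinch it from above (32 mm free on each side: fingers part open). On the sideboard in front of the caddy. Origin: centre of the underside, z up. 0.22 kg
- flat_tier: orange closed flat rectangular tier, 100 (x) x 84 (y) x 20 mm high, lying on the low shelf; too wide to grasp. Origin: centre of the underside, z up. Home is with its underside 45 mm above the sideboard, on the tray. 0.16 kg
- round_lid: orange round disc, 84 mm across, 14 mm thick, lying on the tall shelf; too wide to grasp. Origin: centre of the underside, z up. On the flat tier its underside is 65 mm above the sideboard. 0.10 kg
- dish: white ceramic dish of walnut meeples, 110 mm across, 35 mm high; in front of the caddy, to the right; a bystander; origin at the centre of the underside
- dice_box: purple plastic dice box held shut by a steel spring clip, 77 x 97 x 44 mm; in front of the caddy, to the left; a bystander; origin at the centre of the underside
- meeple0: loose walnut meeple, 26 x 9 mm, 29 mm high, standing near the dice box; a bystander; origin at the centre of the underside
- meeple1: loose walnut meeple, 26 x 9 mm, 29 mm high, standing near the dish; a bystander; origin at the centre of the underside
- mug: blue ceramic mug, 80 mm across, 92 mm high, beside the caddy to the left; a bystander; origin at the centre of the underside
- card_box: cardboard card box, 64 x 92 x 30 mm, beside the caddy to the right; a bystander; origin at the centre of the underside
Mind the look-alikes: they are no part of the job. Leave any turquoise look-alike of the flat_tier alone.

How it is judged:
On the way, in this order (a step that is already met when the one before it is completed fails the run):
1. the deep tray stands square in the bay, back against the wall (x of deep_tray in the frame of bay between -0.005 and 0.005 m and y of deep_tray in the frame of bay between -0.005 and 0.005 m and z of deep_tray in the frame of bay between -0.003 and 0.003 m and angle between the x axis of deep_tray and the x axis of bay, either way round below 0.07 rad and angle between deep_tray's own z axis and vertical below 0.05 rad), for 0.2 s.
2. the flat tier lies square on the tray, against the tall shelf and the back wall (all of step 1 and x of flat_tier in the frame of bay between -0.005 and 0.005 m and y of flat_tier in the frame of bay between -0.005 and 0.005 m and z of flat_tier in the frame of bay between 0.042 and 0.048 m and angle between the x axis of flat_tier and the x axis of bay, either way round below 0.07 rad and angle between flat_tier's own z axis and vertical below 0.05 rad), for 0.2 s.
3. the round lid lies centred on the flat tier (all of step 2 and horizontal distance between round_lid and flat_tier below 0.007 m and angle between round_lid's own z axis and vertical below 0.05 rad and z of round_lid in the frame of bay between 0.062 and 0.068 m), for 0.2 s.
At the end, for the whole second after the job is handed in: The deep tray stands on the sideboard in the bay and the flat tier lies on it, each within 5 mm of home in the caddy's x and y, within 3 mm in height, square within 0.07 rad and level within 0.05 rad; the round lid lies level on the flat tier, its centre within 7 mm of the tier's; all at rest (all of step 3 and linear speed of each of deep_tray, flat_tier, round_lid below 0.01 m/s); the robot touches nothing.
It fails at once if a bystander (dish, dice box, meeple, mug or card box) is moved more than 30 mm (distance of any of dish, dice_box, meeple0, meeple1, mug, card_box from where it was at the start of the episode above 0.03 m).
It fails at once if the deep tray, flat tier or round lid is tipped more than 0.5 rad (angle between any of deep_tray, flat_tier, round_lid's own z axis and vertical above 0.5 rad).
It also fails if it takes over 72 s, if anything falls off the work surface, if the arm or the gripper's body presses on something with over 40 N, if the wrist force passes 120 N, or if a joint passes its speed limit or range.

## Working session

There is one attempt and no reset: what is moved stays moved. The work goes in short steps, each a Python script; the robot and the scene stay as the last script left them, time stands still between calls to the robot, and variables do not carry over. Pictures are saved under pics/ and viewed, at most 10 in all, crops included, and the job is handed in when it is done.

```bash
mkdir -p pics; cat > h.py <<'E'
import numpy as np, cv2
from cell import r, optics
def grab(name,png=None):
    im=optics.get_image(name)
    if png: cv2.imwrite('pics/'+png,im['pixels'][:,:,::-1])
    d=im['depth']; v,u=np.indices(d.shape)
    P=np.stack([(u-im['cx'])/im['fx']*d,(v-im['cy'])/im['fy']*d,d],-1)
    T=np.linalg.inv(im['camera_from_world']); W=P@T[:3,:3].T+T[:3,3]
    W[d==0]=np.nan
    return im,W
E
python3 - <<'E'
from h import *
for n in ('top','scene'):
    im,W=grab(n,n+'0.png'); print(n,im['fx'],np.linalg.inv(im['camera_from_world']).round(3).tolist())
    np.savez(n+'0.npz',px=im['pixels'],W=W)
print(r.finger_overhang,r.current_t(),r.current_ee_rot())
E
```

```text
top 466.52103156326535 [[-0.026, -0.992, 0.121, 0.339], [-1.0, 0.024, -0.017, 0.026], [0.014, -0.121, -0.993, 1.468], [0.0, 0.0, 0.0, 1.0]]
scene 412.5343394181638 [[0.227, 0.715, -0.662, 1.184], [0.974, -0.18, 0.139, -0.14], [-0.02, -0.676, -0.737, 0.806], [0.0, 0.0, 0.0, 1.0]]
0.022 0.1 [ 9.93693259e-01  1.12131213e-01 -1.74819706e-05 -5.45181136e-04]
```

View pics/top0.png

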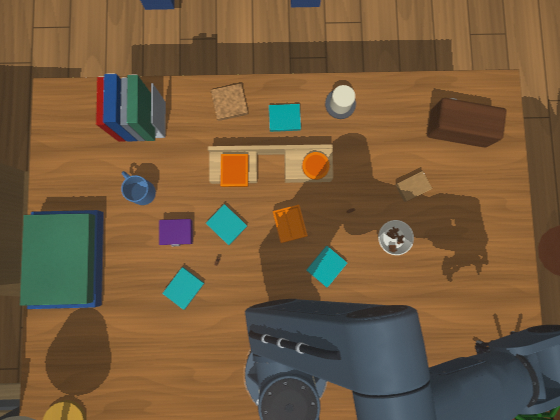

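View pics/scene0.png

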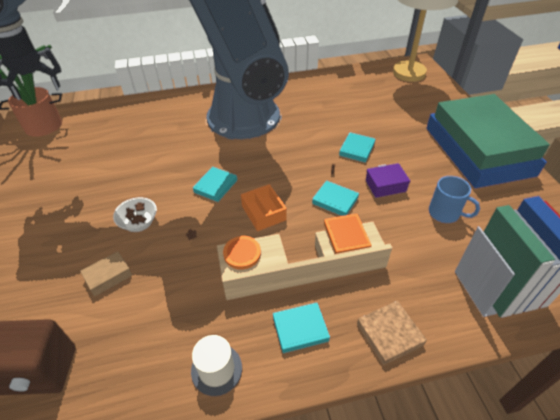

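Candidates in the top view:
- **Tier:** the orange square on the low shelf at (235,170). The turquoise look-alikes are at (227,224), (184,287), (327,266) and (285,117).
- **Deep tray:** the orange ribbed one at (290,223).
- **Lid:** the orange disc at (315,165).

Next I measure these and crop in close.

```bash
cat >> h.py <<'E'
def orange(im):
    h=cv2.cvtColor(im['pixels'],cv2.COLOR_RGB2HSV)
    return (h[...,0]<16)&(h[...,1]>190)&(h[...,2]>90)
def parts(im,W,zmin,zmax,amin=150):
    m=orange(im)&(W[...,2]>zmin)&(W[...,2]<zmax)
    n,l,s,c=cv2.connectedComponentsWithStats(m.astype(np.uint8),connectivity=8)
    out=[]
    for i in range(1,n):
        if s[i,4]<amin: continue
        p=W[l==i]; rc=cv2.minAreaRect(p[:,:2].astype(np.float32)*1000)
        out.append((c[i].round(0),s[i,4],np.median(p[:,2]).round(4),np.round(rc[0],1),np.round(rc[1],1),round(rc[2],1)))
    return out
E
python3 - <<'E'
from h import *
for n in ('top','scene'):
    z=np.load(n+'0.npz'); im={'pixels':z['px']};W=z['W']
    for rg in ((.03,.055),(.055,.074),(.074,.095)):
        for p in parts(im,W,*rg): print(n,rg,*p)
# caddy: wall top & shelves, light plywood
z=np.load('top0.npz');W=z['W'];px=z['px']
box=np.zeros(W.shape[:2],bool);box[135:195,195:345]=1
for rg in ((.069,.08),(.042,.052),(.062,.069)):
    m=box&(W[...,2]>rg[0])&(W[...,2]<rg[1])
    n,l,s,c=cv2.connectedComponentsWithStats(m.astype(np.uint8))
    for i in range(1,n):
        if s[i,4]<60: continue
        p=W[l==i]; print(rg,c[i].round(),s[i].tolist(),np.median(p[:,2]).round(4),cv2.minAreaRect(p[:,:2].astype(np.float32)*1000))
cv2.imwrite('pics/crop.png',cv2.resize(px[130:290,160:350,::-1],None,fx=4,fy=3.7,interpolation=cv2.INTER_CUBIC))
E
```

```text
top (0.03, 0.055) [290. 223.] 294 0.0428 [450.9 -23.5] [100.1  83. ] 13.1
top (0.055, 0.074) [234. 169.] 833 0.0669 [616.5 143.2] [ 80.1 100.4] 89.4
top (0.074, 0.095) [315. 165.] 556 0.0809 [ 622.8 -105. ] [76.4 82.1] 88.0
(0.069, 0.08) [271. 147.] [209, 144, 124, 8, 486] 0.0737 ((680.359375, 29.647064208984375), (377.0357360839844, 19.560300827026367), 89.70087432861328)
(0.042, 0.052) [231. 164.] [210, 151, 50, 31, 594] 0.0468 ((632.8107299804688, 142.9828643798828), (152.4714813232422, 94.30789184570312), 89.47130584716797)
(0.062, 0.069) [304. 162.] [282, 147, 52, 32, 605] 0.0658 ((632.197021484375, -82.06145477294922), (97.90838623046875, 153.66725158691406), 0.3000470697879791)
(0.062, 0.069) [234. 170.] [221, 154, 28, 33, 644] 0.0661 ((616.39892578125, 141.87881469726562), (82.96309661865234, 99.7430419921875), 88.73556518554688)
```

View pics/crop.png

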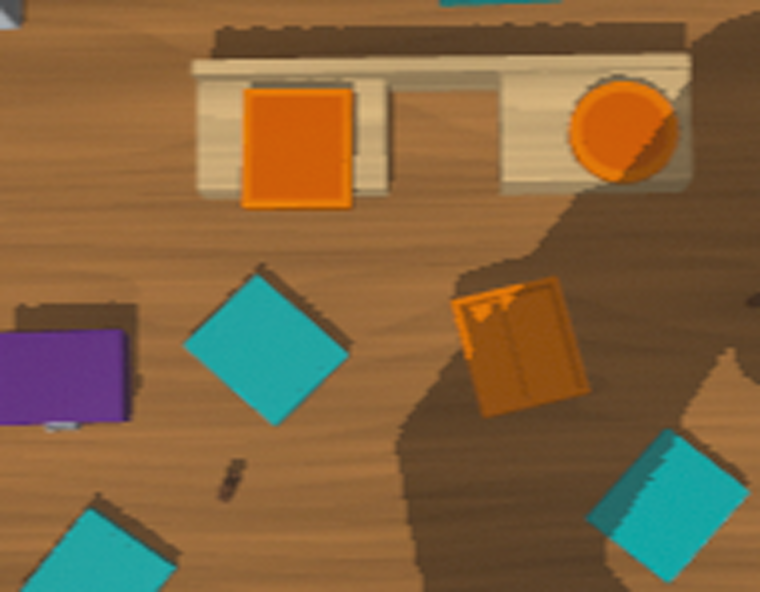

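The crop confirms the choice: orange tier on the low shelf, disc on the tall shelf, and the tray turned about 13°. Now I refine the caddy pose from both cameras.

```bash
python3 - <<'E'
from h import *
for n in ('top','scene'):
    z=np.load(n+'0.npz');W=z['W'];px=z['px']
    reg=(W[...,0]>.55)&(W[...,0]<.72)&(W[...,1]>-.18)&(W[...,1]<.24)
    m=reg&(W[...,2]>.0715)&(W[...,2]<.078)&(W[...,0]>.66)
    p=W[m]; c=p.mean(0); k=np.polyfit(p[:,1],p[:,0],1)
    print(n,'walltop',m.sum(),p[:,0].min(),p[:,0].max(),p[:,1].min(),p[:,1].max(),'mean',c,'yaw',-np.degrees(np.arctan(k[0])), 'x at y=.03',np.polyval(k,.03))
    for nm,lo,hi,y0,y1 in (('low',.044,.0495,.05,.24),('tall',.064,.0695,-.18,.01)):
        m=reg&(W[...,2]>lo)&(W[...,2]<hi)&(W[...,1]>y0)&(W[...,1]<y1)&~orange({'pixels':px})
        q=W[m]; 
        e=[]
        for xb in np.arange(.60,.675,.006):
            s=q[(abs(q[:,0]-xb)<.003)]
            if len(s)>5: e.append((xb,(s[:,1].min() if nm=='low' else s[:,1].max())))
        e=np.array(e);print(nm,np.round(e[:,1]*1000,1),'outer',q[:,1].min(),q[:,1].max(),'x',np.percentile(q[:,0],[0,1,99,100]))
E
```

```text
top walltop 347 0.6601083406975548 0.69002040567452 -0.15814684945129964 0.21750545691110565 mean [0.68253012 0.02435719 0.07453177] yaw -0.7792592838030673 x at y=.03 0.6826068745614383
low [77.  80.1 76.8 76.7 76.7 76.6 79.5 76.3 76.2 76.1 75.9 75.8 75.6] outer 0.057026557281685944 0.21924344373758986 x [0.56796302 0.58653356 0.67899424 0.68054647]
tall [-15.2 -18.3 -15.5 -15.6 -15.8 -15.9 -16.1 -16.2 -13.4 -13.6 -13.7 -13.9
 -14. ] outer -0.15873927699567175 0.0011504264225983447 x [0.58144545 0.58438043 0.68537529 0.68994401]
scene walltop 942 0.6603997570412089 0.6911253857297106 -0.15711999602644153 0.22322560621492502 mean [0.68204561 0.02553596 0.0745752 ] yaw -0.6382607187936346 x at y=.03 0.6820953420365448
low [77.1 77.3 77.8 77.3 79.  77.3 77.3 78.  77.1 76.8] outer 0.05056269502678534 0.22414798402081523 x [0.58258855 0.58520354 0.68923585 0.69033236]
tall [-12.2 -12.2 -12.9 -12.  -11.8 -12.4 -12.  -11.6 -12.9 -11.9 -12.7 -12.4
 -13.7] outer -0.15703041894208203 0.00926965481698605 x [0.58067676 0.58355932 0.68765284 0.68872239]
```

```bash
cat >> h.py <<'E'
def quat(deg):
    a=np.radians(deg)/2; return [np.cos(a),np.sin(a),0,0]
def guard(target,step=.002,fmax=6,vel=.05,axis=None):
    """creep straight to target, stop when outside force changes by fmax"""
    f0=np.array(r.current_contact_force()); p=np.array(r.current_tool_pos()); t=np.array(target,float)
    n=max(1,int(np.ceil(np.linalg.norm(t-p)/step)))
    for i in range(1,n+1):
        r.move_linear((p+(t-p)*i/n).tolist(),vel=vel)
        d=np.array(r.current_contact_force())-f0
        if (np.linalg.norm(d) if axis is None else abs(d[axis]))>fmax: return True,d.round(1)
    return False,d.round(1)
E
python3 - <<'E'
from h import *
r.set_gripper(.3,40)
r.move_to([.451,-.0235,.13],quat(13))
print(guard([.451,-.0235,.042],step=.01,fmax=5,vel=.1),r.current_tool_pos())
r.set_gripper(0,40); print('open',r.current_opening(),r.current_finger_force(),r.current_t())
r.move_linear([.451,-.0235,.16],vel=.15)
print(r.current_contact_force(),r.current_opening())
r.move_to([.50,.031,.16],quat(-.5))
im,W=grab('top','held.png')
m=orange(im)
for p in parts(im,W,.10,.2): print(p)
print(r.current_tool_pos(),r.current_t())
im,W=grab('scene','held2.png')
for p in parts(im,W,.10,.2): print(p)
E
```

```text
(False, array([-0.2, -1.5, -0.4])) [ 0.45076092 -0.02347022  0.04188374]
open 0.10322988632588004 39.76907551288605 5.4417
[-0.09220472 -0.32792463 -3.14727161] 0.10497224792720755
(array([100., 105.]), np.int32(336), np.float64(0.189), array([798.7, 510.4]), array([141.3,  23.6]), 2.6)
[0.49921223 0.03099147 0.15888649] 6.8583
```

View pics/held2.png

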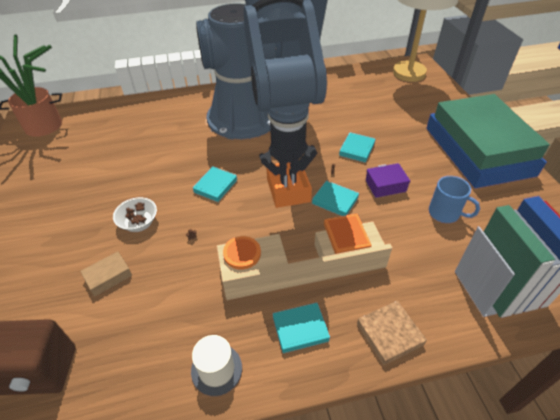

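The tray is gripped, shown at (290,185) in the scene view. Next I measure its +x face to get its y position in the hand.

```bash
python3 - <<'E'
from h import *
for n in ('scene','top'):
    im,W=grab(n)
    h=cv2.cvtColor(im['pixels'],cv2.COLOR_RGB2HSV)
    m=(h[...,0]<18)&(h[...,1]>150)&(W[...,2]>.11)&(W[...,2]<.175)&(W[...,0]>.43)&(W[...,0]<.57)&(abs(W[...,1]-.03)<.07)
    p=W[m]; print(n,m.sum(),p.min(0),p.max(0),cv2.minAreaRect(p[:,:2].astype(np.float32)*1000))
    f=p[p[:,0]>np.percentile(p[:,0],99)-.006]; k=np.polyfit(f[:,1],f[:,0],1)
    print('face',len(f),np.median(f[:,0]),f[:,1].min(),f[:,1].max(),'yaw',-np.degrees(np.arctan(k[0])))
E
```

```text
scene 1141 [ 0.4465558  -0.01068784  0.11625499] [0.55011773 0.07387695 0.1742845 ] ((498.4797668457031, 31.793453216552734), (84.4406509399414, 103.69230651855469), 89.61454010009766)
face 546 0.5467608559054393 -0.01065954528693519 0.07354649622798781 yaw -0.1439157672406509Traceback (most recent call last):
  File "<stdin>", line 6, in <module>
    return umr_minimum(a, axis, None, out, keepdims, initial, where)
ValueError: zero-size array to reduction operation minimum which has no identity
```

```bash
python3 - <<'E'
from h import *
r.move_to([.622,.032,.15],quat(-.6))
r.move_linear([.622,.032,.117],vel=.1); 
b,d=guard([.622,.032,.044],step=.004,fmax=4,vel=.06); print(b,d,r.current_tool_pos(),r.current_contact_force(),r.current_t())
E
```

```text
False [-0.5  0.2  0.6] [0.62181284 0.03201568 0.04368155] [-0.64759241 -0.23767093 -2.46782645] 12.8
```

```bash
python3 - <<'E'
from h import *
print(guard([.640,.032,.0437],step=.0015,fmax=5,vel=.04,axis=0),r.current_tool_pos())
p=np.array(r.current_tool_pos());
print(guard([p[0],p[1],.040],step=.001,fmax=4,vel=.03,axis=2),r.current_tool_pos(),r.current_contact_force())
r.set_gripper(.3); print(r.current_contact_force(),r.current_tool_pos())
p=r.current_tool_pos(); r.move_linear([p[0],p[1],.16],vel=.15)
r.move_linear([.50,p[1],.20],vel=.25); r.set_gripper(.6)
for n in ('scene','top'):
    im,W=grab(n,'placed_%s.png'%n)
    h=cv2.cvtColor(im['pixels'],cv2.COLOR_RGB2HSV)
    m=(h[...,0]<18)&(h[...,1]>150)&(W[...,2]>.038)&(W[...,2]<.06)&(W[...,0]>.55)&(W[...,0]<.70)&(abs(W[...,1]-.03)<.06)
    q=W[m]
    if len(q): print(n,len(q),q.min(0),q.max(0),cv2.minAreaRect(q[:,:2].astype(np.float32)*1000))
    for x in parts(im,W,.055,.1): print(*x)
print(r.current_t())
E
```

```text
(True, array([-5.5, -0.3,  2. ])) [0.62783631 0.03196625 0.04340276]
(True, array([-1.5, -0.1,  7.9])) [0.62767181 0.03194502 0.04238492] [-7.69876895 -0.66140062  7.47535279]
[ 0.46500905 -0.73508699  0.32801642] [0.62818171 0.03198129 0.04183777]
scene 317 [ 0.57504794 -0.00733606  0.03802384] [0.65484604 0.07495976 0.04956187] ((614.9563598632812, 33.80885314941406), (82.26972198486328, 79.8176498413086), 89.97187805175781)
top 146 [ 0.62504764 -0.00850959  0.03800217] [0.67897626 0.0733323  0.05066407] ((652.3875122070312, 32.7088508605957), (81.16111755371094, 52.580482482910156), 88.49807739257812)
[315. 165.] 564 0.0808 [ 622.7 -104.8] [79.6 80.8] 44.1
[232. 168.] 691 0.0672 [616.7 143.6] [80.5 98.9] 88.6
16.95
```

View pics/placed_scene.png

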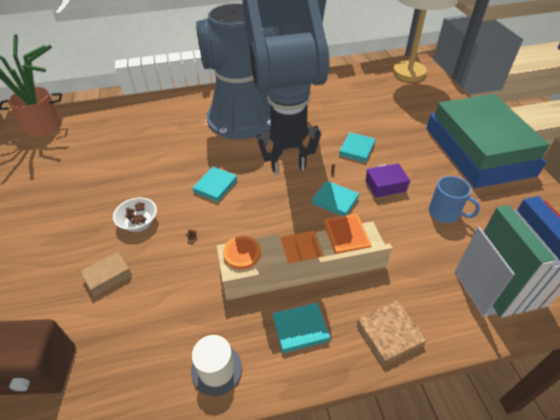

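The tray sits in the bay at (300,247), back against the wall. Next I push the tier across with two spread fingers.

```bash
python3 - <<'E'
from h import *
r.set_gripper(.5)
q=[89.4,-90.6]
best=min((k for k in q if r.inverse_kinematics([.622,.208,.12],quat(k)) is not None),key=lambda k:np.abs(np.array(r.inverse_kinematics([.622,.208,.12],quat(k)))-r.current_q()).max())
print(best)
r.move_to([.622,.208,.12],quat(best))
r.move_linear([.622,.208,.084],vel=.15)
print(guard([.622,.208,.060],step=.001,fmax=3,vel=.03,axis=2),r.current_tool_pos(),r.current_t())
z=r.current_tool_pos()[2]+.003
r.move_linear([.622,.208,z]); f=np.array(r.current_contact_force());
r.move_linear([.622,.105,z],vel=.08); print(np.array(r.current_contact_force())-f,r.current_t())
print(guard([.622,.076,z],step=.002,fmax=5,vel=.05,axis=1),r.current_tool_pos(),r.current_t(),z)
im,W=grab('scene','t1.png')
for x in parts(im,W,.055,.1): print(*x)
E
```

```text
89.4
(True, array([-2. , -0.8,  5.7])) [0.62211141 0.20788184 0.06720391] 23.2667
[ 0.99591448 -1.56597718  0.26147266] 24.95
(True, array([-1.3, 16.1,  1.1])) [0.62174486 0.08190008 0.07022193] 28.2 0.07020391335146849
```

View pics/t1.png

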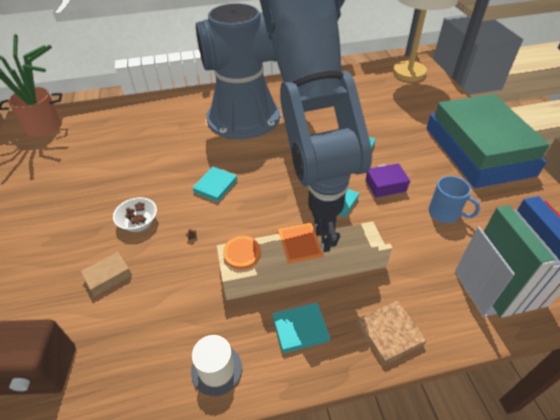

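The tier is now over the tray at (300,243), against the tall shelf. Next I push it to the back wall.

```bash
python3 - <<'E'
from h import *
r.move_linear([.622,.088,.0702]); r.move_linear([.622,.095,.12],vel=.25)
r.move_to([.525,.029,.13],quat(-.6))
r.move_linear([.525,.029,.0715],vel=.2)
r.move_linear([.553,.029,.0715],vel=.1)
print(guard([.572,.029,.0715],step=.002,fmax=4,vel=.05,axis=0),r.current_tool_pos(),r.current_t())
r.move_linear([.55,.029,.0715]);r.move_linear([.5,.029,.17],vel=.3)
for n in ('scene','top'):
    im,W=grab(n,'t2_%s.png'%n)
    for x in parts(im,W,.055,.1): print(*x)
print(r.current_t())
E
```

```text
(True, array([-10. ,  -0.4,   6.5])) [0.56648433 0.02902186 0.07133298] 33.0333
[271. 160.] 523 0.0648 [646.   29.6] [79.9 61.7] 89.0
[315. 165.] 565 0.0809 [ 623.  -104.8] [76.7 82.4] 84.8
33.925
```

View pics/t2_scene.png

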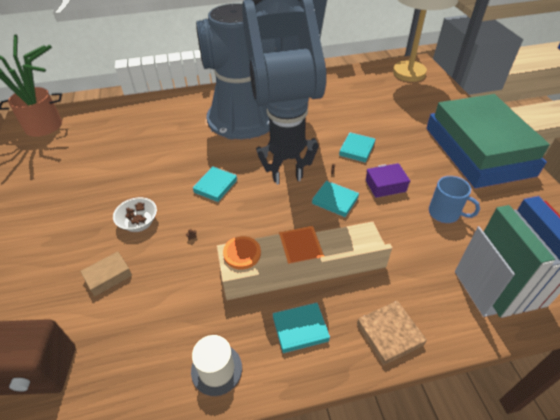

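The tier is seated at about (.627, .0295), with its top at 65 mm. Next I push the lid, cradled between the two fingertips so it centres itself.

```bash
python3 - <<'E'
from h import *
r.move_to([.627,-.172,.16],quat(89.4))
r.move_linear([.627,-.172,.0905],vel=.2); f=np.array(r.current_contact_force())
r.move_linear([.627,-.06,.0905],vel=.08); print(np.array(r.current_contact_force())-f,r.current_t())
print(guard([.627,-.0195,.0905],step=.005,fmax=6,vel=.05,axis=1),r.current_tool_pos(),r.current_t())
r.move_linear([.627,-.045,.0905],vel=.1); r.move_linear([.627,-.14,.18],vel=.3)
for n in ('scene','top'):
    im,W=grab(n,'l1_%s.png'%n)
    for rg in ((.055,.0705),(.0735,.1)):
        for x in parts(im,W,*rg,40): print(n,*x)
print(r.current_t())
E
```

```text
[-0.07596776  1.15416696 -0.9795297 ] 37.6167
(False, array([-0.1, -0.6, -0.4])) [ 0.62701881 -0.01922675  0.09052572] 39.8667
top [268. 153.] 100 0.0645 [656.   30.9] [76.9 42.2] 88.6
top [270. 178.] 167 0.0646 [598.3  30.7] [79.8 43.9] 88.6
top [272. 164.] 570 0.0797 [627.4  29.5] [83.1 78.8] 8.9
40.9583
```

View pics/l1_scene.png

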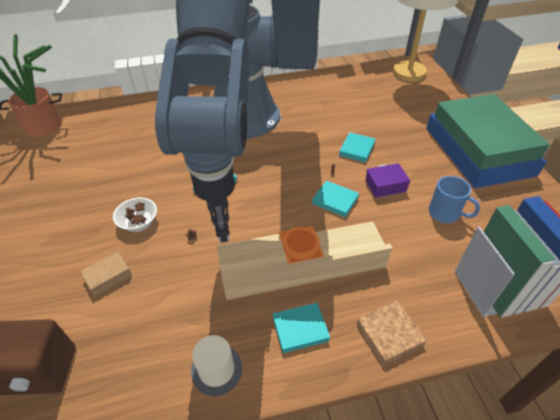

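The lid is at (302,243). From the top view its centre is (627.4, 29.5) mm and the tier's is about (627, 30.8), and the lid is level at 65 mm. Handing in.

```bash
python3 -c "
from h import *
r.sleep(.3); print(r.hand_in(), r.current_t())"
```

```text
the job is handed in; nothing more can be done
the job is handed in; nothing more can be done
```

The job is handed in: the tray is home in the bay against the wall, the flat tier is seated on it, and the lid measured within about 1.5 mm of the tier's centre at 41 s on the robot's clock; the hand-in returned no verdict.

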